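# Sort the mini cakes and send off the tray

### The job

Sort the mini cakes from the baking sheet with a light grip that does not squash them: stand every glazed one upright in the black tray and every plain sponge upright and wholly on the wire rack. Then slide the loaded tray along the bench, without lifting it, until it sits centred and square on whichever pick-up mat is free (the one with the tag, without the carton), and finally press the red call button. Leave the carton, jar, bowl and spatula where they are.

Things in the scene. Friction and masses are not known exactly. Their poses are not given: they have to be found in the camera images.
- glazed_1: glazed mini cake: dark brown with a glossy near-black top and a cream zigzag on it, upright round cake 50 mm across and 32 mm high, 50 to 60 g; origin at the centre of its underside, z up. Soft: total finger force on it must stay below 70 N (both pads added together, so about 35 N per pad; a 20 to 25 N grip is plenty). May be absent.
- glazed_2: glazed mini cake: dark brown with a glossy near-black top and a cream zigzag on it, upright round cake 50 mm across and 32 mm high, 50 to 60 g; origin at the centre of its underside, z up. Soft: total finger force on it must stay below 70 N (both pads added together, so about 35 N per pad; a 20 to 25 N grip is plenty). May be absent.
- glazed_3: glazed mini cake: dark brown with a glossy near-black top and a cream zigzag on it, upright round cake 50 mm across and 32 mm high, 50 to 60 g; origin at the centre of its underside, z up. Soft: total finger force on it must stay below 70 N (both pads added together, so about 35 N per pad; a 20 to 25 N grip is plenty). May be absent.
- glazed_4: glazed mini cake: dark brown with a glossy near-black top and a cream zigzag on it, upright round cake 50 mm across and 32 mm high, 50 to 60 g; origin at the centre of its underside, z up. Soft: total finger force on it must stay below 70 N (both pads added together, so about 35 N per pad; a 20 to 25 N grip is plenty). May be absent.
- sponge_1: unglazed mini cake: plain light-brown sponge without zigzag, upright round cake 50 mm across and 32 mm high, 50 to 60 g; origin at the centre of its underside, z up. Soft: total finger force on it must stay below 70 N (both pads added together, so about 35 N per pad; a 20 to 25 N grip is plenty). May be absent.
- sponge_2: unglazed mini cake: plain light-brown sponge without zigzag, upright round cake 50 mm across and 32 mm high, 50 to 60 g; origin at the centre of its underside, z up. Soft: total finger force on it must stay below 70 N (both pads added together, so about 35 N per pad; a 20 to 25 N grip is plenty). May be absent.
- tray: loose black plastic tray, 200 mm (its x) by 150 mm (its y), 22 mm high, open on top, walls and floor 4 mm thick, about 0.35 kg empty; origin at the centre of its underside, z up. Stands on the bench and slides on it.
- mat_left: blue-edged pale pick-up mat flat on the bench on the robot's left (+y), 240 mm (its x) by 190 mm (its y), under 1 mm thick with nothing to catch on; origin at its centre. Tray fits with its long side along the mat's long side.
- mat_right: the same pick-up mat on the robot's right (-y); origin at its centre
- carton: closed pastry carton (cardboard with white lid and red band) 100 x 100 x 60 mm, 0.6 kg, standing on one of the two mats: that mat is taken. Origin at the centre of its underside. Bystander.
- tag: flat white and green tag 90 x 60 mm stuck on the other, free mat; about 1 mm thick, does not obstruct anything; origin at its centre
- sheet: fixed dark baking sheet 140 mm (x) by 400 mm (y), 3 mm thick, with a lip 14 mm high and 5 mm thick along its far (+x) edge only; the cakes start on it, underside at z = 3 mm. Origin at the centre of its underside.
- rack: fixed low wire cooling rack 90 mm (its x) by 120 mm (its y), flat top 12 mm above the bench; origin at the centre of its underside. Stands at the far left or far right corner.
- call (a joint): red call button, value in m: 0 up, 0.006 fully pressed; spring, 5 N fully down; counts as pressed beyond 0.004
- call_top (a point): centre of the top of the red call button, 32 mm across, in a round white housing 48 mm across and 12 mm high on the bench; top 22 mm above the bench when up; pressed straight down
- jar: bystander: amber sprinkle jar with white lid, 60 mm across, 65 mm high, in the far corner across from the rack; origin at the centre of its underside
- bowl: bystander: steel bowl, 110 mm across, 50 mm high; origin under its centre
- spatula: bystander: spatula lying on the bench to the robot's left, 280 mm long, under 25 mm high, 65 mm wide at the blade; origin at its middle
Not all that is in view belongs to the job. Of the things like the part that bears call, leave any that is pink; of the rest the larger one is meant. What is shaped like the glazed_3 but turquoise is not meant.

How it is judged:
By the outcome, as a careful person would: the job done as asked, in the order asked, and still so for the second after the job is handed in, with the robot touching nothing.
Of glazed_1, glazed_2, glazed_3, glazed_4 only 3 to 4 are there at a start; the rules pass over those that are not, and their reading is None.
Of sponge_1, sponge_2 only 1 to 2 are there at a start; the rules pass over those that are not, and their reading is None.
At some moment in a run one of tray, glazed_1, glazed_2, glazed_3, glazed_4 may be knocked a few centimetres aside while the robot is not near it.
Once in a run the grip may slacken for a moment while it holds something.
It also fails if it takes over 208 s, if anything falls off the work surface, if the arm or the gripper's body presses on something with over 40 N, if the wrist force passes 120 N, or if a joint passes its speed limit or range.

### The arm

A 6-joint arm with a two-finger parallel gripper is mounted at the origin on the work surface. World frame = base frame: x ahead of the robot, y to its left, z up, the work surface at z = 0. Lengths are in m, angles in rad, forces in N, time in s.
With the tool pointing down it reaches from about 0.275 to 0.75 m from the base axis. Payload 10.2 kg.
Tool frame: the origin (TCP) lies on the centre line of the jaws, within the pads' length; the fingertips stand 14 mm ahead of it and the grasp point (between the pads) lies 5 mm behind it; z points along the fingers, y is the line along which they close (so a half turn about z gives the same grasp; the last joint's range is limited). The gripper opens to 85 mm and grips with 20 to 120 N. Pads are 22 mm wide; open, the fingers measure 114 mm over their backs; the gripper's body (76 mm by 85 mm) begins 54 mm behind the grasp point. The pads swing forward as they close: fully open they stand 13 mm farther back than shut.
Start: joints at [1.042, 0.313, 1.498, -0, 1.331, -0.223], TCP at [0.158, 0.501, 0.245] pointing down, gripper open.
Joint ranges: [-2.94, 2.94], [-0.97, 2.17], [0.19, 2.56], [-1.23, 4.37], [0.02, 3.11], [-2.88, 2.88]. Speed limits (rad/s): [2.39, 2.39, 3.01, 3.14, 3.14, 3.14].

### API

Orientations are given as a 3x3 rotation matrix whose columns are the frame's x, y, z axes.
In Python, from rig import get_obs, read_camera, calibration, job_done gives the robot as it stands.
- The arm moves only by the tool arm_command, never from a script. Its argument "rows" is a list that holds one entry, the list of rows, each a list of 5 numbers: the shift along the tool's x, y, z in units of 25 mm (1.0 is 25 mm), then the turn about the tool's z in units of 0.12 rad (1.0 is 0.12 rad), then the opening, from 0 (shut) to 1 (fully open). In form: [[[dx, dy, dz, roll, claw], ...]]. A call has 1 to 20 rows; each row shifts and turns the commanded pose from where the row before left it, along the tool's axes as they then stand; what a row does not reach is not made up. A row lasts 1/12 s, in which the tool goes at most 41.7 mm and 7.16 degrees, less where a joint would pass 70% of its speed; a pose out of reach is approached as far as the arm can. A call with a number of a shift or a turn outside -1 to 1 is refused whole. A call with a gripper value outside its range is refused whole. The fingers move at their own pace and stop on an object; "force" is the grip in N (left out, the last holds). Time passes only in rows, so rows that do not move let the fingers close. It gives the time, the measured TCP pose, the force, the opening and the grip force at its end, in the units of the state.
- get_obs(): the state, without advancing time (a new reading comes with each control period).
- read_camera(name): name is "scene" or "top"; returns the picture (420x560x3 uint8, blue, green, red); there is no depth.
- calibration(name): a dict with "intrinsics" (3x3 intrinsics, pixels), "rvec" (rotation vector, rad) and "tvec" (3), from world to camera coordinates, as OpenCV has them. Camera axes: x right, y down, z forward; pixel columns grow to the right and rows downward; lengths in m; the calibration is good to about 2 mm. A picture is of the moment at which its call begins. calibration takes no time and is no camera call.
- job_done(): hands the job in; it is judged then, once.
The state is a dict: "time_s": time; "joints": joint angles; "joint_velocities": joint speeds; "effort": joint torques, N m; "ee_pos": TCP position; "tool_rot": TCP orientation; "ft_force": force on the tool from outside, world axes, zero at the start; "moment": the same for the moment, N m; "opening": opening from 0.0 (shut) to 1.0 (fully open); "grasp_force": force on a finger pad.
Only numpy, scipy, OpenCV 4.12 (cv2) and the standard library are available. Lean on these libraries where they do the work, as an engineer would, in place of code of your own. Each camera call takes 0.05 s, during which the arm holds its last target. There are 200 camera calls.

## Working session

There is one attempt and no reset: what is moved stays moved. The work goes in short steps, Python scripts to look and compute and a tool call to move; the robot and the scene stay as the last step left them, time stands still between calls to the robot, and variables do not carry over. Pictures are saved under pics/ and viewed, at most 14 in all, crops included, and the job is handed in when it is done.

Besides the shell and the picture viewer there is one more tool, called after "Request:" as name(argument=value, ...) on one line, values as JSON. arm_command: Moves the arm, as the interface text tells. Its arguments: {"type":"object","properties":{"rows":{"type":"array"},"force":{"type":"number"}},"required":["rows"]}

```bash
ls; mkdir -p pics
cat > h.py <<'E'
import numpy as np, cv2
from rig import get_obs, read_camera, calibration, job_done
def ray(n,u,v):
    c=calibration(n);K=np.array(c["intrinsics"],float);R=cv2.Rodrigues(np.array(c["rvec"],float))[0];t=np.array(c["tvec"],float).ravel()
    p=cv2.undistortPoints(np.array([[[u,v]]],float),K,None).ravel()
    return -R.T@t, R.T@np.array([p[0],p[1],1.])
def plane(n,u,v,z):
    o,d=ray(n,u,v);return o+d*(z-o[2])/d[2]
def two(a,b):
    (o1,d1),(o2,d2)=ray("scene",*a),ray("top",*b)
    A=np.stack([d1,-d2],1);s=np.linalg.lstsq(A,o2-o1,rcond=None)[0]
    p,q=o1+s[0]*d1,o2+s[1]*d2;return (p+q)/2,np.linalg.norm(p-q)
def proj(n,P):
    c=calibration(n);return cv2.projectPoints(np.array(P,float).reshape(-1,3),np.array(c["rvec"],float),np.array(c["tvec"],float),np.array(c["intrinsics"],float),None)[0].reshape(-1,2)
E
python3 - <<'E'
from h import *
np.set_printoptions(precision=4,suppress=True)
for n in("scene","top"):
    cv2.imwrite(f"pics/{n}0.png",cv2.resize(read_camera(n),None,fx=1.4,fy=1.4,interpolation=cv2.INTER_CUBIC)); print(n,ray(n,280,210))
o=get_obs();print(o)
E
```

```text
pics
scene (array([ 1.1749, -0.5871,  0.8272]), array([-0.5784,  0.4773, -0.6616]))
top (array([ 0.3169, -0.0149,  1.2298]), array([ 0.1685, -0.0056, -0.9857]))
{'time_s': 0.1, 'joints': array([ 1.0416,  0.3134,  1.4983, -0.    ,  1.331 , -0.2234]), 'joint_velocities': array([-0.0012, -0.0005, -0.0016, -0.0016,  0.    , -0.0011]), 'effort': array([  0.0019, -41.2905, -26.0142,  -0.0003,   0.0031,  -0.    ]), 'ee_pos': array([0.158 , 0.5005, 0.2448]), 'tool_rot': array([[-0.9536,  0.3011, -0.0005],
       [ 0.3011,  0.9536, -0.0009],
       [ 0.0002, -0.0011, -1.    ]]), 'ft_force': array([ 0.5884,  0.1174, -0.6107]), 'moment': array([ 0.0601,  0.0355, -0.0141]), 'grasp_force': 0.0, 'opening': 0.9993373217229148}
```

View pics/scene0.png

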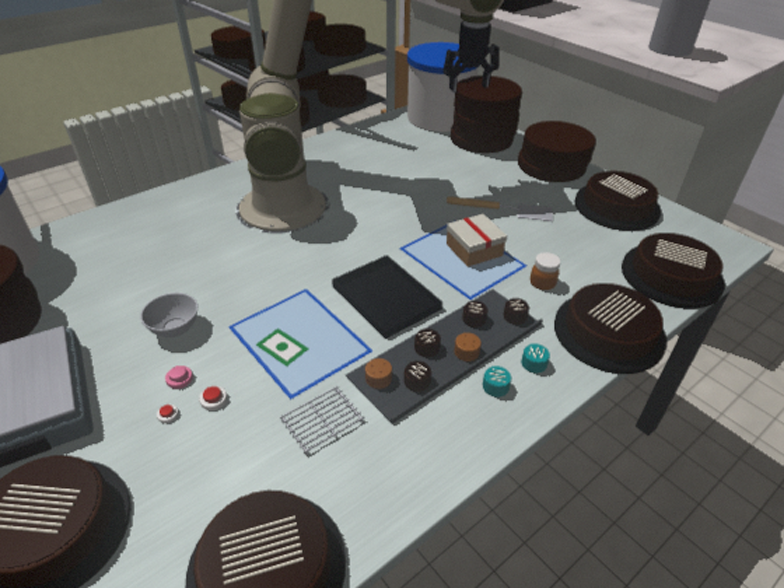

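View pics/top0.png

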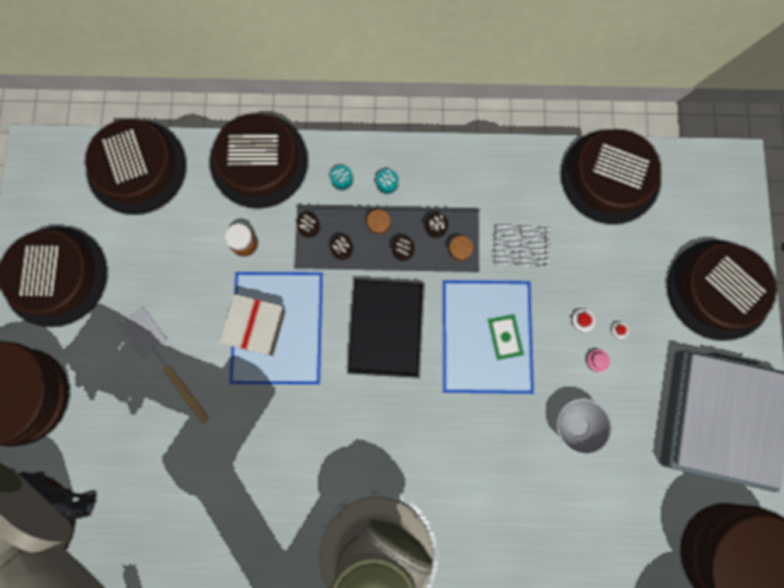

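The top view (x1.4) shows four glazed cakes at about (308,224), (341,246), (402,246) and (436,223). The sponges are at (378,221) and (461,247), the tray at (386,327), and the free tagged mat on the right at (488,337). The larger red button is at (584,320) and the rack at (521,245). Next I measure these.

```bash
cat > see.py <<'E'
from h import *
np.set_printoptions(precision=4,suppress=True)
def blobs(n,m,amin,P):
    # P: expected ROI polygon in world at z=0
    roi=np.zeros(m.shape,np.uint8);cv2.fillPoly(roi,[np.int32(proj(n,P))],255)
    m=cv2.morphologyEx(m&roi,cv2.MORPH_CLOSE,np.ones((5,5)))
    k,l,s,c=cv2.connectedComponentsWithStats(m)
    return [(c[i],s[i,4],np.uint8(l==i)) for i in range(1,k) if s[i,4]>=amin]
def hsv(im): return cv2.cvtColor(im,cv2.COLOR_BGR2HSV)
def quad(n,m,z):
    cs=max(cv2.findContours(m,cv2.RETR_EXTERNAL,cv2.CHAIN_APPROX_NONE)[0],key=cv2.contourArea)
    pts=np.array([plane(n,*p[0],z)[:2] for p in cs])
    return cv2.minAreaRect(np.float32(pts))
E
python3 - <<'E'
from see import *
box=lambda x0,x1,y0,y1:[[x0,y0,0],[x1,y0,0],[x1,y1,0],[x0,y1,0]]
# sheet region & others from top
f=1.4
for nm,u,v,z in [("sheetUL",297,206,.003),("sheetLR",478,270,.003),("tray",386,327,.022),("matR",488,337,0),("matL",277,328,0),("btn",584,320,.022),("rackUL",493,224,.012),("rackLR",549,266,.012)]:
    print(nm,plane("top",u/f,v/f,z))
it,is_=read_camera("top"),read_camera("scene")
B={}
for n,im in(("top",it),("scene",is_)):
    h=hsv(im);P=np.array(box(.48,.655,-.24,.22),float)
    for k,lo,hi in(("zig",(5,20,110),(35,140,255)),("spg",(3,120,70),(20,255,255)),("red",(170,150,80),(180,255,255))):
        Q=P if k!="red" else box(.3,.6,-.6,-.3)
        m=cv2.inRange(h,lo,hi)
        if k=="red": m|=cv2.inRange(h,(0,150,80),(6,255,255))
        for c,a,_ in blobs(n,m,8,Q): print(n,k,c,a,plane(n,*c,.035 if k!="red" else .022))
    # tray
    m=cv2.inRange(h,(0,0,0),(180,255,45))
    for c,a,mm in blobs(n,m,1500,box(.22,.51,-.15,.15)): print(n,"tray",c,a,quad(n,mm,.022))
    m=cv2.inRange(h,(108,120,60),(125,255,255))
    for c,a,mm in blobs(n,m,150,box(.2,.6,-.4,-.05)): print(n,"mat",c,a,quad(n,mm,0))
for u in (it[250:300,250:300],is_[180:210,260:290]):pass
print(it[155:180:4,310:316:3].tolist())
E
```

```text
sheetUL [0.7181 0.1904 0.003 ]
sheetLR [ 0.5829 -0.2059  0.003 ]
tray [ 0.4534 -0.0106  0.022 ]
matR [ 0.4391 -0.2267  0.    ]
matL [0.4489 0.2204 0.    ]
btn [ 0.4767 -0.4238  0.022 ]
rackUL [ 0.6836 -0.2377  0.012 ]
rackLR [ 0.5929 -0.3566  0.012 ]
top zig [287.7541 176.0984] 61 [ 0.6232 -0.0426  0.035 ]
top zig [336.  176.5] 14 [ 0.6251 -0.1852  0.035 ]
top zig [242.9833 175.2833] 60 [0.6229 0.0898 0.035 ]
top spg [328.5796 177.0354] 226 [ 0.623  -0.1633  0.035 ]
top red [417.0806 227.9194] 62 [ 0.4786 -0.4236  0.022 ]
top red [443.3077 234.9615] 26 [ 0.4595 -0.4994  0.022 ]
top tray [274.987  240.5875] 2538 ((0.4349234700202942, -0.008348032832145691), (0.14187195897102356, 0.15401436388492584), 87.74632263183594)
top mat [350.2309 240.7982] 446 ((0.44268718361854553, -0.22399508953094482), (0.23716923594474792, 0.18714165687561035), 0.6051964163780212)
scene zig [368.4595 216.8378] 37 [0.6644 0.1677 0.035 ]
scene zig [339.4167 219.2083] 48 [0.6193 0.0939 0.035 ]
scene zig [304.5745 239.6383] 47 [ 0.6186 -0.0396  0.035 ]
scene zig [333.5 238. ] 8 [0.6631 0.0269 0.035 ]
scene zig [269.0056 262.8722] 180 [ 0.6244 -0.1666  0.035 ]
scene zig [296.8158 262.8421] 38 [ 0.6687 -0.1105  0.035 ]
scene spg [330.4286 241.6234] 77 [0.6678 0.0106 0.035 ]
scene spg [269.9713 262.89  ] 209 [ 0.626  -0.1647  0.035 ]
scene red [150.6133 280.68  ] 75 [ 0.4788 -0.4263  0.022 ]
scene red [118.0889 292.7778] 45 [ 0.4644 -0.5038  0.022 ]
scene tray [271.7951 207.5583] 1913 ((0.4423743784427643, -0.015332244336605072), (0.1560361534357071, 0.17361196875572205), 87.97355651855469)
scene mat [213.5925 247.8445] 508 ((0.4398173391819, -0.2226138859987259), (0.23795102536678314, 0.18965046107769012), 0.5430290699005127)
[[[93, 101, 107], [84, 87, 93]], [[102, 108, 114], [124, 133, 138]], [[83, 90, 95], [78, 86, 91]], [[20, 26, 41], [22, 29, 45]], [[77, 76, 72], [76, 74, 71]], [[78, 75, 73], [79, 76, 73]], [[80, 76, 74], [79, 75, 73]]]
```

```bash
cat > m1.py <<'E'
from see import *
box=lambda x0,x1,y0,y1:[[x0,y0,0],[x1,y0,0],[x1,y1,0],[x0,y1,0]]
def match(B):
    out=[]
    for a in B["scene"]:
        for b in B["top"]:
            p,e=two(a,b)
            if e<.008 and 0<p[2]<.06: out.append((p,e))
    return out
def look():
    im={n:read_camera(n) for n in("scene","top")}
    R={}
    for k,Q,am in(("zig",box(.2,.73,-.3,.24),10),("spg",box(.55,.73,-.4,.22),60),("red",box(.35,.55,-.6,-.35),15)):
        B={}
        for n in im:
            h=hsv(im[n])
            if k=="zig": m=cv2.inRange(im[n],(85,85,85),(255,255,255))&cv2.inRange(h,(0,0,0),(40,140,255)); m&=cv2.dilate(cv2.inRange(h,(0,60,5),(25,255,65)),np.ones((3,3)))
            elif k=="spg": m=cv2.inRange(h,(3,120,60),(20,255,255))
            else: m=cv2.inRange(h,(170,150,80),(180,255,255))|cv2.inRange(h,(0,150,80),(6,255,255))
            B[n]=[c for c,a,_ in blobs(n,m,am,Q)]
        R[k]=match(B)
        for p,e in R[k]: print(k,p,round(e,4))
        if k!="red": print("  counts",len(B["scene"]),len(B["top"]))
    return im
def tray(im,Q,z=.022):
    for n in im:
        m=cv2.inRange(im[n],(0,0,0),(48,48,48))
        for c,a,mm in blobs(n,m,1500,Q): print(n,"tray",a,quad(n,mm,z),"bottomplane",quad(n,mm,0)[0])
E
python3 - <<'E'
from m1 import *
im=look(); tray(im,box(.3,.57,-.11,.1))
t=im["top"]
# rack mask, dump enlarged crop pictures
a=cv2.resize(t[135:205,200:400],None,fx=4,fy=4,interpolation=cv2.INTER_NEAREST);b=cv2.resize(im["scene"][195:330,190:390],None,fx=4,fy=4,interpolation=cv2.INTER_NEAREST)[:310]
cv2.imwrite("pics/a1.png",np.vstack([a,b]))
E
```

```text
counts 1 2
spg [0.679  0.0114 0.0305] 0.0021
spg [ 0.6245 -0.1637  0.0328] 0.0
  counts 2 2
red [ 0.4783 -0.4251  0.0208] 0.0023
red [ 0.4599 -0.5026  0.0159] 0.0015
scene tray 2437 ((0.46113577485084534, -0.015542887151241302), (0.15670788288116455, 0.21115261316299438), 87.64990234375) bottomplane (0.4416346549987793, 7.370859384536743e-05)
top tray 3221 ((0.45438942313194275, -0.009017087519168854), (0.14212149381637573, 0.19384658336639404), 87.59286499023438) bottomplane (0.4568943381309509, -0.008910641074180603)
```

View pics/a1.png

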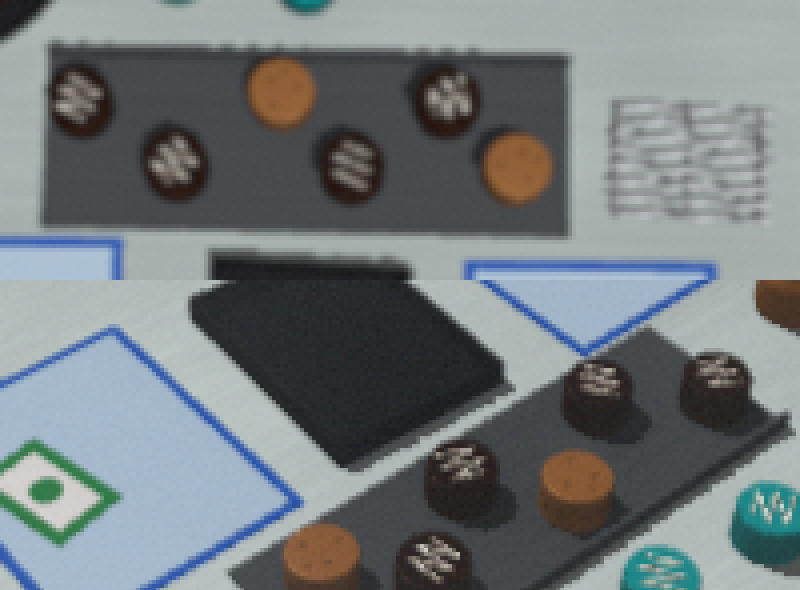

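The crop shows four glazed cakes, two sponges and the rack. I now use a warm-colour (R−B) mask for the cakes, plus the triangulated zigzag points.

```bash
cat >> m1.py <<'E'
def cakes(Q,amin=60,im=None):
    im=im or {"top":read_camera("top")}
    out=[]
    for n in im:
        I=im[n].astype(int);w=np.uint8((I[...,2]-I[...,0]>7)*255)
        for c,a,mm in blobs(n,w,amin,Q):
            (e,ax,_)=cv2.fitEllipse(max(cv2.findContours(mm,0,1)[0],key=len))
            rb=np.mean((I[...,2]-I[...,0])[mm>0]); kind="SPG" if rb>50 else "GLZ"
            print(n,kind,a,np.round(ax,1),np.round(e,1),"z.03:",plane(n,*e,.03)[:2]); out.append((n,kind,e))
    return out
E
python3 - <<'E'
from m1 import *
im={n:read_camera(n) for n in("scene","top")}
cakes(box(.57,.745,-.24,.22),60,im)
for a,b in [((369,218),(220,160.3)),((339.5,220.8),(243.8,175.8)),((305.3,240.8),(287.8,176.8)),((298,264),(311.5,160.3)),((190+577/4,195+190/4),(270.5,158)),((190+321/4,195+265/4),(329.3,176.8))]: print(two(a,b))
# rack in top: dark pixels
t=im["top"];g=cv2.GaussianBlur(t,(0,0),1)
m=np.uint8((t.max(2)<125)*255);roi=np.zeros_like(m);cv2.fillPoly(roi,[np.int32(proj("top",box(.56,.72,-.39,-.222)))],255)
p=np.argwhere((m&roi)>0);w=np.float32([plane("top",x,y,.012)[:2] for y,x in p]);print("rack",len(p),cv2.minAreaRect(w),w.min(0),w.max(0))
s=im["scene"];m=np.uint8((s.max(2)<125)*255);roi=np.zeros_like(m);cv2.fillPoly(roi,[np.int32(proj("scene",box(.56,.72,-.39,-.222)))],255)
p=np.argwhere((m&roi)>0);w=np.float32([plane("scene",x,y,.012)[:2] for y,x in p]);print("rack",len(p),cv2.minAreaRect(w),w.min(0),w.max(0))
# heights: tray corners / sheet corner
E
```

```text
scene GLZ 134 [ 9.7 16.6] [367.9 219. ] z.03: [0.6664 0.1642]
scene GLZ 129 [ 9.5 15.3] [338.6 220.7] z.03: [0.6189 0.0917]
scene GLZ 213 [16.  16.8] [304.4 243.2] z.03: [ 0.6249 -0.0455]
scene SPG 343 [19.1 21.1] [333.5 247.3] z.03: [0.6849 0.0061]
scene SPG 369 [19.5 22.3] [269.9 266.2] z.03: [ 0.6312 -0.169 ]
scene GLZ 198 [13.  18.3] [297.2 265.5] z.03: [ 0.6731 -0.1126]
top SPG 292 [17.7 19.2] [269.9 158. ] z.03: [0.679  0.0116]
top GLZ 211 [14.2 17. ] [219.8 160.1] z.03: [0.6694 0.1612]
top GLZ 218 [15.2 16.5] [311.4 160.1] z.03: [ 0.6753 -0.1127]
top SPG 297 [18.4 18.8] [328.7 176.7] z.03: [ 0.6253 -0.1644]
top GLZ 218 [14.8 16.9] [243.5 175.9] z.03: [0.6224 0.0886]
top GLZ 214 [14.8 16.6] [287.5 176.7] z.03: [ 0.6227 -0.042 ]
(array([0.6686, 0.1614, 0.0364]), np.float64(0.004796459480493146))
(array([0.6227, 0.0887, 0.0339]), np.float64(0.0032227645025545942))
(array([ 0.6221, -0.0417,  0.0344]), np.float64(0.002643009117276299))
(array([ 0.6735, -0.1118,  0.0356]), np.float64(0.0016482779260176262))
(array([0.678 , 0.0114, 0.0389]), np.float64(0.004512620316848464))
(array([ 0.6237, -0.1638,  0.0384]), np.float64(0.002888460983428488))
rack 25 ((0.643320620059967, -0.29498955607414246), (0.1149802878499031, 0.07605738192796707), 82.83895111083984) [ 0.5988 -0.3518] [ 0.6817 -0.2395]
rack 186 ((0.644696831703186, -0.29973331093788147), (0.11734653264284134, 0.09591296315193176), 87.89030456542969) [ 0.5948 -0.3597] [ 0.6936 -0.2421]
```

Request:
arm_command(rows=[[[0,0,0,-0.85,0.8],[0,0,0,-0.85,0.8],[0,0,0,-0.85,0.8],[-1,-0.67,0,0,0.8],[-1,-0.67,0,0,0.8],[-1,-0.67,0,0,0.8],[-1,-0.67,0,0,0.8],[-1,-0.67,0,0,0.8],[-1,-0.67,0,0,0.8],[-1,-0.67,0,0,0.8],[-1,-0.67,0,0,0.8],[-1,-0.67,0,0,0.8],[-1,-0.67,0,0,0.8],[-1,-0.67,0,0,0.8],[-1,-0.67,0,0,0.8],[-1,-0.67,0,0,0.8],[-1,-0.67,0,0,0.8],[-1,-0.67,0,0,0.8],[-1,-0.67,0,0,0.8],[0,0,0,0,0.8]]], force=22)

```text
time_s: 2.07
ee_pos: [0.5614, 0.2294, 0.2444]
tool_rot: [[-1.0, 0.004, 0.0], [0.004, 1.0, -0.001], [-0.0, -0.001, -1.0]]
ft_force: [-0.3, -0.4, 0.0]
opening: 0.804
grasp_force: 0.0
```

Request:
arm_command(rows=[[[-0.85,-0.55,0.8,0,0.8],[-0.85,-0.55,0.8,0,0.8],[-0.85,-0.55,0.8,0,0.8],[-0.85,-0.55,0.8,0,0.8],[-0.85,-0.55,0.8,0,0.8],[0,0,1,0,0.8],[0,0,1,0,0.8],[0,0,1,0,0.8],[0,0,0.9,0,0.8],[0,0,0.5,0,0.8],[0,0,0.3,0,0.8],[0,0,0,0,0.8],[0,0,0,0,0],[0,0,0,0,0],[0,0,0,0,0],[0,0,0,0,0],[0,0,0,0,0],[0,0,0,0,0],[0,0,0,0,0],[0,0,0,0,0]]], force=22)

```text
time_s: 3.73
ee_pos: [0.6653, 0.1641, 0.0296]
tool_rot: [[-1.0, -0.0, 0.003], [-0.0, 1.0, 0.0], [-0.003, 0.0, -1.0]]
ft_force: [-0.7, 0.4, 6.9]
opening: 0.579
grasp_force: 23.6
```

Request:
arm_command(rows=[[[0,0,-0.6,1,0],[0,0,-0.8,1,0],[0,0,-0.8,1,0],[0,0,-0.8,1,0],[0,0,0,1,0],[0,0,0,1,0],[0,0,0,1,0],[0,0,0,1,0],[0,0,0,1,0],[0,0,0,1,0],[0,0,0,1,0],[0,0,0,1,0],[0,0,0,1,0],[-0.8,-1,0,0,0],[-0.8,-1,0,0,0],[-0.8,-1,0,0,0],[-0.8,-1,0,0,0],[-0.8,-1,0,0,0],[-0.8,-1,0,0,0],[0,0,0,0,0]]])

```text
time_s: 5.4
ee_pos: [0.512, 0.0403, 0.1027]
tool_rot: [[-0.009, 1.0, -0.003], [1.0, 0.009, -0.0], [-0.0, -0.003, -1.0]]
ft_force: [-0.9, -0.6, -1.0]
opening: 0.577
grasp_force: 23.3
```

Run:
```python
from m1 import *
im={n:read_camera(n) for n in("scene","top")}
tray(im,box(.3,.57,-.11,.1))
cakes(box(.57,.745,-.24,.22))
cv2.imwrite("pics/b1.png",np.hstack([cv2.resize(im[n],None,fx=.7,fy=.7) for n in im]))
print(get_obs()['ee_pos'],get_obs()['opening'])
```

```text
scene tray 2529 ((0.4616711437702179, -0.005108527839183807), (0.176490917801857, 0.2115873098373413), 87.34693908691406) bottomplane (0.442184716463089, 0.010793179273605347)
top tray 1827 ((0.45323529839515686, -0.029668964445590973), (0.10061083734035492, 0.19282564520835876), 87.64424133300781) bottomplane (0.4557192921638489, -0.029938723891973495)
top GLZ 2258 [44.4 74.6] [256.3 177.4] z.03: [0.6185 0.0506]
top GLZ 218 [15.  16.6] [311.4 160.2] z.03: [ 0.6751 -0.1126]
top SPG 297 [18.4 18.8] [328.7 176.7] z.03: [ 0.6253 -0.1644]
[0.5164 0.0423 0.1034] 0.5755166427489468
```

View pics/b1.png

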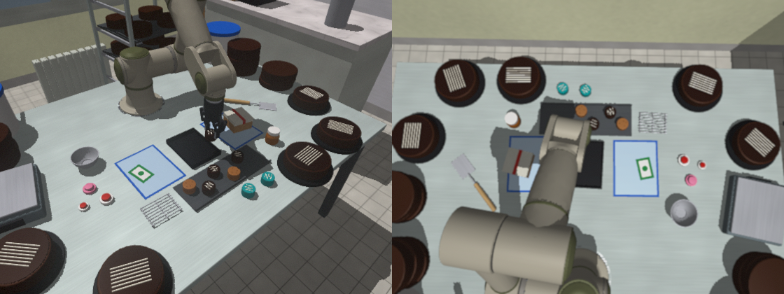

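The cake is held above the tray's far-left region, and the rest of the scene is unchanged.

Request:
arm_command(rows=[[[-0.3,-0.4,0,0,0],[-0.27,-0.33,0,0,0],[0,0,0,0,0],[0,0,0.8,0,0],[0,0,0.8,0,0],[0,0,0.7,0,0],[0,0,0.4,0,0],[0,0,0.15,0,0],[0,0,0,0,0],[0,0,0,0,0]]])

```text
time_s: 6.38
ee_pos: [0.4984, 0.0281, 0.032]
tool_rot: [[-0.011, 1.0, 0.001], [1.0, 0.011, -0.0], [-0.0, 0.001, -1.0]]
ft_force: [0.3, 0.4, 0.2]
opening: 0.57
grasp_force: 23.4
```

Request:
arm_command(rows=[[[0,0,0.06,0,0.57],[0,0,0,0,0.72],[0,0,0,0,0.72],[0,0,0,0,0.72],[0,0,0,0,0.72],[0,0,-0.5,0,0.72],[0,0,-0.9,0,0.72],[0,0,-0.9,0,0.78],[0,0,-0.9,0,0.78],[0.48,1,0,0,0.78],[0.49,1,0,0,0.78],[0.49,1,0,0,0.78],[0.49,1,0,0,0.78],[0.49,0.96,0,0,0.78],[0,0,0,0,0.78],[0,0,0,0,0.78]]])

```text
time_s: 7.72
ee_pos: [0.6212, 0.0907, 0.1095]
tool_rot: [[-0.012, 1.0, -0.001], [1.0, 0.012, -0.0], [-0.0, -0.001, -1.0]]
ft_force: [-0.1, -0.1, -0.2]
opening: 0.783
grasp_force: 0.0
```

Request:
arm_command(rows=[[[0,0,0.9,0,0.78],[0,0,0.9,0,0.78],[0,0,0.8,0,0.78],[0,0,0.45,0,0.78],[0,0,0.2,0,0.78],[0,0,0,0,0.78],[0,0,0,0,0],[0,0,0,0,0],[0,0,0,0,0],[0,0,0,0,0],[0,0,0,0,0],[0,0,0,0,0],[0,0,-0.4,0,0],[0,0,-0.8,0,0],[0,0,-0.9,0,0],[0,0,-0.9,0,0],[0,0,0,0,0]]])

```text
time_s: 9.13
ee_pos: [0.6229, 0.0903, 0.1093]
tool_rot: [[-0.011, 1.0, 0.008], [1.0, 0.011, -0.0], [-0.0, 0.008, -1.0]]
ft_force: [0.4, -0.0, 0.8]
opening: 0.569
grasp_force: 23.1
```

Request:
arm_command(rows=[[[-0.28,-0.95,0,0,0],[-0.28,-0.95,0,0,0],[-0.28,-0.95,0,0,0],[-0.28,-0.95,0,0,0],[-0.28,-0.95,0,0,0],[-0.28,-0.95,0,0,0],[-0.28,-0.95,0,0,0],[-0.28,-0.95,0,0,0],[-0.26,-0.9,0,0,0],[0,0,0,0,0],[0,0,0,0,0],[0,0,0,0,0]]])

```text
time_s: 10.13
ee_pos: [0.4098, 0.0254, 0.1041]
tool_rot: [[-0.011, 1.0, 0.001], [1.0, 0.011, -0.0], [-0.0, 0.001, -1.0]]
ft_force: [0.0, -0.0, -0.5]
opening: 0.577
grasp_force: 23.2
```

Request:
arm_command(rows=[[[0,0,0.8,0,0],[0,0,0.8,0,0],[0,0,0.7,0,0],[0,0,0.45,0,0],[0,0,0.2,0,0],[0,0,0,0,0],[0,0,0,0,0.57],[0,0,0,0,0.72],[0,0,0,0,0.72],[0,0,0,0,0.72],[0,0,0,0,0.72],[0,0,-0.5,0,0.72],[0,0,-0.9,0,0.72],[0,0,-0.9,0,0.78],[0,0,-0.9,0,0.78],[0,0,0,0,0.78]]])

```text
time_s: 11.47
ee_pos: [0.411, 0.0251, 0.1134]
tool_rot: [[-0.011, 1.0, 0.007], [1.0, 0.011, -0.001], [-0.002, 0.007, -1.0]]
ft_force: [0.8, -0.3, 0.4]
opening: 0.779
grasp_force: 0.0
```

Request:
arm_command(rows=[[[-0.3,0.95,0,0,0.78],[-0.3,0.95,0,0,0.78],[-0.3,0.95,0,0,0.78],[-0.3,0.95,0,0,0.78],[-0.3,0.95,0,0,0.78],[-0.3,0.95,0,0,0.78],[-0.3,0.95,0,0,0.78],[-0.3,0.95,0,0,0.78],[-0.3,0.9,0,0,0.78],[0,0,0,0,0.78],[0,0,0,0,0.78],[0,0,0,0,0.78]]])

```text
time_s: 12.47
ee_pos: [0.6216, -0.0394, 0.1093]
tool_rot: [[-0.011, 1.0, -0.002], [1.0, 0.011, 0.0], [0.0, -0.002, -1.0]]
ft_force: [-0.3, 0.3, 0.4]
opening: 0.777
grasp_force: 0.0
```

Run:
```python
from m1 import *
im={n:read_camera(n) for n in("scene","top")}
cakes(box(.33,.745,-.24,.22),60,im)
cv2.imwrite("pics/c1.png",np.hstack([cv2.resize(im[n][110:310,180:400],None,fx=1.8,fy=1.8) for n in im]))
print(get_obs()['ee_pos'],get_obs()['opening'])
```

```text
scene GLZ 117 [ 9.3 14.5] [275.1 192.4] z.03: [0.4038 0.0281]
scene GLZ 95 [ 7.7 14.4] [289.8 209.8] z.03: [0.495  0.0116]
scene GLZ 268 [16.8 18.6] [304.3 244.5] z.03: [ 0.6286 -0.049 ]
scene GLZ 341 [19.  21.1] [333.6 247.4] z.03: [0.6855 0.0059]
scene SPG 370 [19.6 22.2] [269.9 266.2] z.03: [ 0.6311 -0.169 ]
scene GLZ 211 [13.3 18.4] [297.3 265.3] z.03: [ 0.6725 -0.112 ]
top GLZ 8917 [ 78.4 181.4] [261.4 213.7] z.03: [0.51   0.0324]
top SPG 296 [18.4 18.8] [328.7 176.7] z.03: [ 0.6252 -0.1644]
top GLZ 74 [ 3.9 26. ] [199.2 226.5] z.03: [0.4684 0.2119]
[ 0.6217 -0.0394  0.1099] 0.7824023503327573
```

View pics/c1.png

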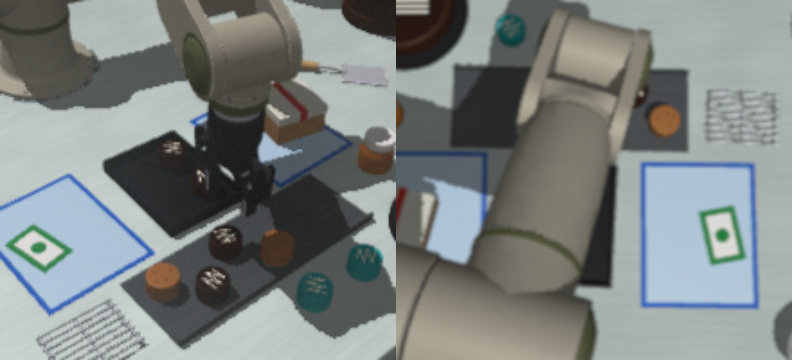

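Two glazed cakes stand in the tray, with the gripper above the third.

Request:
arm_command(rows=[[[-0.1,0,0.9,0,0.78],[0,0,0.9,0,0.78],[0,0,0.8,0,0.78],[0,0,0.45,0,0.78],[0,0,0.2,0,0.78],[0,0,0,0,0.78],[0,0,0,0,0],[0,0,0,0,0],[0,0,0,0,0],[0,0,0,0,0],[0,0,0,0,0],[0,0,0,0,0],[0,0,-0.4,0,0],[0,0,-0.8,0,0],[0,0,-0.9,0,0],[0,0,-0.9,0,0],[0,0,0,0,0],[0,0,0,0,0]]])

```text
time_s: 14.07
ee_pos: [0.6228, -0.0423, 0.1053]
tool_rot: [[-0.011, 1.0, 0.002], [1.0, 0.011, -0.001], [-0.001, 0.002, -1.0]]
ft_force: [-0.0, -0.2, -1.6]
opening: 0.576
grasp_force: 23.1
```

Run:
```python
from m1 import *
im={n:read_camera(n) for n in("scene","top")}
tray(im,box(.3,.57,-.12,.1))
for o in cakes(box(.33,.55,-.14,.1),40,{"scene":im["scene"]}): pass
print(get_obs()['ee_pos'],get_obs()['opening'])
print("ref proj expected", proj("scene",[[.498,.028,.036],[.410,.025,.036]]))
cv2.imwrite("pics/c2.png",cv2.resize(im["scene"][150:300,200:400],None,fx=4,fy=4))
```

```text
scene tray 2724 ((0.4704654812812805, -0.004613593220710754), (0.1799297034740448, 0.22876881062984467), 87.8338394165039) bottomplane (0.4512193500995636, 0.011301621794700623)
scene GLZ 120 [ 9.7 15. ] [275.  192.6] z.03: [0.4045 0.0274]
scene GLZ 249 [15.6 28.1] [297.2 215.7] z.03: [0.5285 0.0119]
[ 0.6219 -0.0421  0.1031] 0.5715436357633396
ref proj expected [[294.7097 206.5113]
 [275.5169 192.2531]]
```

View pics/c2.png

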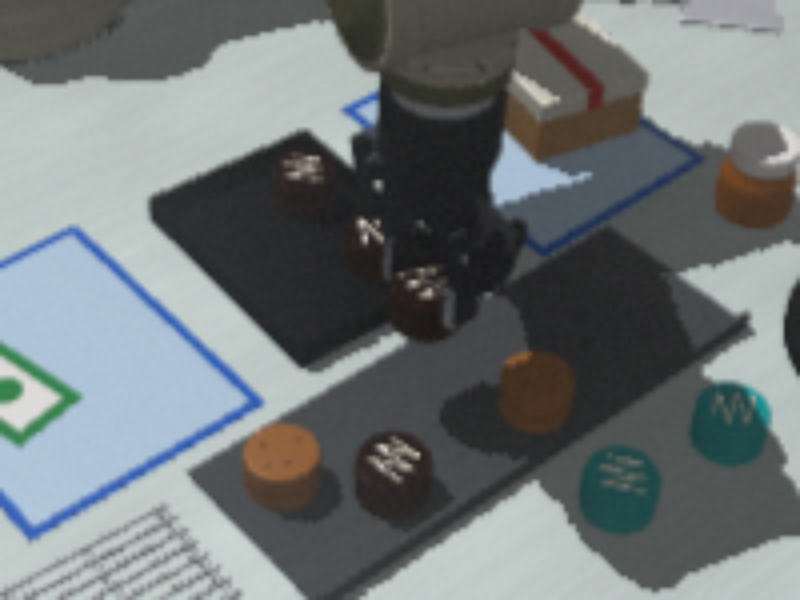

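Cake 3 is held and the two placed cakes are where expected. Slot C is next.

Request:
arm_command(rows=[[[-0.03,-1,0,0,0],[-0.03,-1,0,0,0],[-0.03,-1,0,0,0],[-0.03,-1,0,0,0],[-0.03,-0.95,0,0,0],[0,0,0,0,0],[0,0,0,0,0],[0,0,0.8,0,0],[0,0,0.8,0,0],[0,0,0.7,0,0],[0,0,0.4,0,0],[0,0,0.2,0,0],[0,0,0,0,0],[0,0,0,0,0]]])

```text
time_s: 15.33
ee_pos: [0.4993, -0.0474, 0.0314]
tool_rot: [[-0.011, 1.0, 0.0], [1.0, 0.011, -0.0], [-0.0, 0.0, -1.0]]
ft_force: [-0.5, -0.2, 0.3]
opening: 0.576
grasp_force: 24.4
```

Request:
arm_command(rows=[[[0,0,0.03,0,0.57],[0,0,0,0,0.72],[0,0,0,0,0.72],[0,0,0,0,0.72],[0,0,0,0,0.72],[0,0,-0.5,0,0.72],[0,0,-0.9,0,0.72],[0,0,-0.9,0,0.78],[0,0,-0.9,0,0.8],[-0.37,1,0,0,0.8],[-0.37,1,0,0,0.8],[-0.37,1,0,0,0.8],[-0.37,1,0,0,0.8],[-0.37,1,0,0,0.8],[-0.37,1,0,0,0.8],[-0.38,1,0,0,0.8]]])

```text
time_s: 16.67
ee_pos: [0.6754, -0.1108, 0.1105]
tool_rot: [[-0.011, 1.0, -0.0], [1.0, 0.011, 0.0], [0.0, -0.0, -1.0]]
ft_force: [-0.5, -0.5, 0.7]
opening: 0.798
grasp_force: 0.0
```

Request:
arm_command(rows=[[[0,0,0,-1,0.8],[0,0,0,-1,0.8],[0,0,0,-1,0.8],[0,0,0,-1,0.8],[0,0,0,-1,0.8],[0,0,0,-1,0.8],[0,0,0,-1,0.8],[0,0,0,-1,0.8],[0,0,0,-1,0.8],[0,0,0,-1,0.8],[0,0,0,-1,0.8],[0,0,0,-1,0.8],[0,0,0,-1,0.8],[0,0,0,0,0.8],[0,0,0,0,0.8]]])

```text
time_s: 17.92
ee_pos: [0.6744, -0.1104, 0.1105]
tool_rot: [[-1.0, 0.003, -0.0], [0.003, 1.0, 0.0], [0.0, 0.0, -1.0]]
ft_force: [-0.3, 0.7, -0.9]
opening: 0.804
grasp_force: 0.0
```

Request:
arm_command(rows=[[[0,0,0.9,0,0.8],[0,-0.06,0.9,0,0.8],[0,0,0.8,0,0.8],[0,0,0.45,0,0.8],[0,0,0.2,0,0.8],[0,0,0,0,0.8],[0,0,0,0,0],[0,0,0,0,0],[0,0,0,0,0],[0,0,0,0,0],[0,0,0,0,0],[0,0,0,0,0],[0,0,-0.4,0,0],[0,0,-0.8,0,0],[0,0,-0.9,0,0],[0,0,-0.9,0,0],[0,0,0,0,0],[0,0,0,0,0]]])

```text
time_s: 19.42
ee_pos: [0.6748, -0.112, 0.1059]
tool_rot: [[-1.0, -0.0, 0.002], [-0.0, 1.0, -0.001], [-0.002, -0.001, -1.0]]
ft_force: [-0.5, -0.3, -0.1]
opening: 0.576
grasp_force: 23.0
```

Request:
arm_command(rows=[[[0,0,0,1,0],[0,0,0,1,0],[0,0,0,1,0],[0,0,0,1,0],[0,0,0,1,0],[0,0,0,1,0],[0,0,0,1,0],[0,0,0,1,0],[0,0,0,1,0],[0,0,0,1,0],[0,0,0,1,0],[0,0,0,1,0],[0,0,0,1,0],[0,0,0,0,0]]])

```text
time_s: 20.58
ee_pos: [0.6738, -0.1117, 0.1029]
tool_rot: [[-0.007, 1.0, -0.002], [1.0, 0.007, 0.001], [0.001, -0.002, -1.0]]
ft_force: [-0.1, -0.1, -0.7]
opening: 0.574
grasp_force: 22.9
```

Request:
arm_command(rows=[[[0.25,-0.96,0,0,0],[0.25,-0.96,0,0,0],[0.25,-0.96,0,0,0],[0.25,-0.96,0,0,0],[0.25,-0.96,0,0,0],[0.25,-0.96,0,0,0],[0.25,-0.96,0,0,0],[0.25,-0.96,0,0,0],[0.25,-0.96,0,0,0],[0.25,-0.96,0,0,0],[0.2,-0.96,0,0,0],[0,0,0,0,0],[0,0,0,0,0],[0,0,0,0,0]]])

```text
time_s: 21.75
ee_pos: [0.4103, -0.0476, 0.1044]
tool_rot: [[-0.013, 1.0, 0.001], [1.0, 0.013, -0.0], [-0.0, 0.001, -1.0]]
ft_force: [0.2, 0.5, -0.3]
opening: 0.57
grasp_force: 23.2
```

Run:
```python
from m1 import *
im={n:read_camera(n) for n in("scene","top")}
cakes(box(.33,.745,-.24,.14),40,{"scene":im["scene"]})
print(get_obs()['ee_pos'],get_obs()['opening'])
P=[[.498,.028,.036],[.410,.025,.036],[.499,-.047,.036],[.41,-.046,.036]]
print(proj("scene",P).tolist())
cv2.imwrite("pics/d1.png",np.hstack([cv2.resize(im["scene"][150:300,200:400],None,fx=4,fy=4)[:,:790]]))
```

```text
scene GLZ 136 [10.8 15.5] [274.7 193.3] z.03: [0.4066 0.0245]
scene GLZ 103 [ 9.1 12.6] [274.1 217.9] z.03: [ 0.4943 -0.0473]
scene SPG 347 [19.1 21.3] [333.5 247.1] z.03: [0.6845 0.0063]
scene SPG 368 [19.6 22.1] [269.9 266.2] z.03: [ 0.6313 -0.169 ]
[ 0.4104 -0.0476  0.1042] 0.5784950158779718
[[294.70969174439546, 206.51130352442445], [275.5168699951247, 192.2531418568999], [275.15881307664995, 217.21291427289967], [257.05352887130493, 201.39618887233016]]
```

View pics/d1.png

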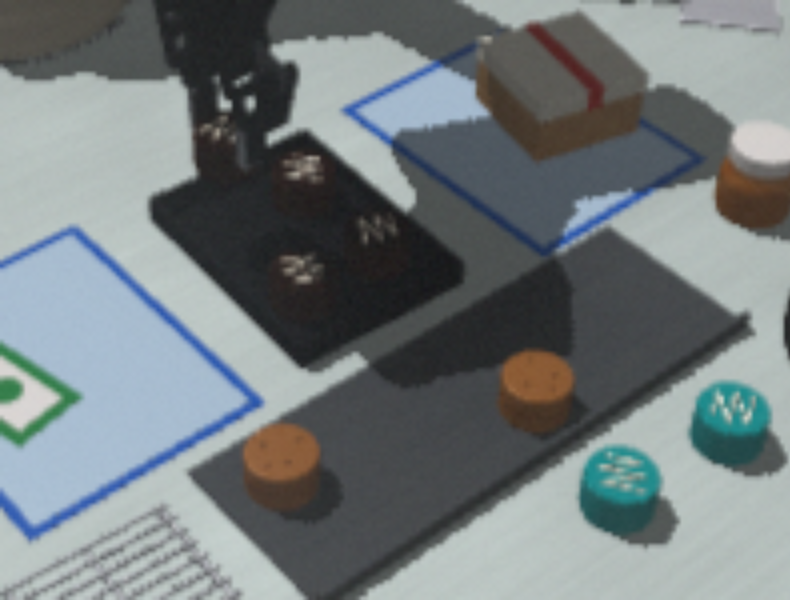

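All three are placed well and the tray hasn't moved. I set down the fourth and go to the near sponge.

Request:
arm_command(rows=[[[0,0,0.8,0,0],[0,0,0.8,0,0],[0,0,0.7,0,0],[0,0,0.45,0,0],[0,0,0.2,0,0],[0,0,0,0,0],[0,0,0,0,0.57],[0,0,0,0,0.72],[0,0,0,0,0.72],[0,0,0,0,0.72],[0,0,0,0,0.72],[0,0,-0.5,0,0.72],[0,0,-0.9,0,0.72],[0,0,-0.9,0,0.78],[0,0,-0.9,0,0.78],[0,0,0,0,0.78]]])

```text
time_s: 23.18
ee_pos: [0.4114, -0.0479, 0.114]
tool_rot: [[-0.011, 1.0, 0.006], [1.0, 0.011, -0.003], [-0.003, 0.006, -1.0]]
ft_force: [1.6, -0.6, 0.1]
opening: 0.781
grasp_force: 0.0
```

Request:
arm_command(rows=[[[-0.52,0.95,0,0,0.78],[-0.52,0.95,0,0,0.78],[-0.52,0.95,0,0,0.78],[-0.52,0.95,0,0,0.78],[-0.52,0.95,0,0,0.78],[-0.52,0.95,0,0,0.78],[-0.52,0.95,0,0,0.78],[-0.52,0.95,0,0,0.78],[-0.52,0.92,0,0,0.78],[0,0,0,0,0.78],[0,0,0,0,0.78],[0,0,0,0,0.78]]])

```text
time_s: 24.18
ee_pos: [0.6233, -0.1616, 0.1097]
tool_rot: [[-0.011, 1.0, -0.001], [1.0, 0.011, 0.001], [0.001, -0.001, -1.0]]
ft_force: [0.9, 0.2, 0.1]
opening: 0.779
grasp_force: 0.0
```

Request:
arm_command(rows=[[[-0.1,0,0.9,0,0.78],[0,0,0.9,0,0.78],[0,0,0.8,0,0.78],[0,0,0.45,0,0.78],[0,0,0.2,0,0.78],[0,0,0,0,0.78],[0,0,0,0,0],[0,0,0,0,0],[0,0,0,0,0],[0,0,0,0,0],[0,0,0,0,0],[0,0,0,0,0],[0,0,-0.4,0,0],[0,0,-0.8,0,0],[0,0,-0.9,0,0],[0,0,-0.9,0,0],[0,0,0,0,0],[0,0,0,0,0]]])

```text
time_s: 25.68
ee_pos: [0.6244, -0.1647, 0.1059]
tool_rot: [[-0.011, 1.0, 0.002], [1.0, 0.011, -0.001], [-0.001, 0.002, -1.0]]
ft_force: [-0.6, 0.2, -1.1]
opening: 0.575
grasp_force: 23.1
```

Run:
```python
from m1 import *
im={n:read_camera(n) for n in("scene","top")}
tray(im,box(.3,.57,-.12,.1))
cv2.imwrite("pics/r.png",cv2.resize(np.hstack([im["scene"][265:335,190:270],im["top"][150:220,330:410]]),None,fx=5,fy=5,interpolation=cv2.INTER_NEAREST))
```

```text
scene tray 2341 ((0.46860095858573914, -0.024865470826625824), (0.1818574219942093, 0.24239778518676758), 86.8755874633789) bottomplane (0.44930383563041687, -0.009503588080406189)
```

View pics/r.png

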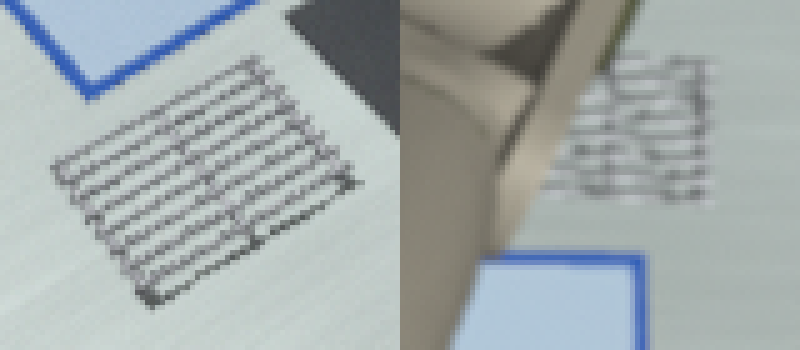

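Run:
```python
from m1 import *
for z in(.009,.012):
    S=np.array([plane("scene",*p,z) for p in[(240,277),(201,297.6),(220,324.5),(260.2,301.4)]]);T=np.array([plane("top",*p,z) for p in[(353,188.8),(391.5,190),(392,161.7),(353,159.5)]])
    print(S,S.mean(0));print(T,T.mean(0))
for a,b in zip([(240,277),(201,297.6),(220,324.5),(260.2,301.4)],[(353,188.8),(391.5,190),(392,161.7),(353,159.5)]):print(two(a,b))
print(get_obs()["ee_pos"])
```

```text
[[ 0.5979 -0.2402  0.009 ]
 [ 0.5916 -0.351   0.009 ]
 [ 0.684  -0.3556  0.009 ]
 [ 0.6903 -0.2448  0.009 ]] [ 0.641  -0.2979  0.009 ]
[[ 0.5948 -0.2399  0.009 ]
 [ 0.5936 -0.3555  0.009 ]
 [ 0.6817 -0.3594  0.009 ]
 [ 0.6861 -0.2409  0.009 ]] [ 0.639  -0.2989  0.009 ]
[[ 0.6001 -0.2414  0.012 ]
 [ 0.5938 -0.3519  0.012 ]
 [ 0.6858 -0.3564  0.012 ]
 [ 0.6921 -0.2461  0.012 ]] [ 0.6429 -0.299   0.012 ]
[[ 0.5941 -0.2393  0.012 ]
 [ 0.5929 -0.3547  0.012 ]
 [ 0.6808 -0.3586  0.012 ]
 [ 0.6852 -0.2403  0.012 ]] [ 0.6383 -0.2982  0.012 ]
(array([ 0.5958, -0.2397,  0.0065]), np.float64(0.0014629321257173043))
(array([ 0.5934, -0.3532,  0.0127]), np.float64(0.002837329651795049))
(array([ 0.6828, -0.3575,  0.0091]), np.float64(0.00448578593562675))
(array([ 0.6874, -0.2422,  0.0037]), np.float64(0.0009350231420674337))
[ 0.6235 -0.1642  0.1036]
```

Rack centre is about (0.640, −0.298), top about 12 mm. The first sponge goes on its −y half.

Request:
arm_command(rows=[[[-0.95,0.1,0,0,0],[-0.95,0.1,0,0,0],[-0.95,0.1,0,0,0],[-0.95,0.1,0,0,0],[-0.95,0.1,0,0,0],[-0.95,0.1,0,0,0],[-0.85,0.06,0,0,0],[0,0,0,0,0],[0,0,0,0,0],[0,0,0.8,0,0],[0,0,0.8,0,0],[0,0,0.5,0,0],[0,0,0.3,0,0],[0,0,0.1,0,0],[0,0,0,0,0],[0,0,0,0,0]]])

```text
time_s: 27.12
ee_pos: [0.6427, -0.3281, 0.0428]
tool_rot: [[-0.011, 1.0, 0.001], [1.0, 0.011, -0.001], [-0.001, 0.001, -1.0]]
ft_force: [-0.3, 0.8, -0.5]
opening: 0.572
grasp_force: 23.1
```

Request:
arm_command(rows=[[[0,0,0.06,0,0],[0,0,0,0,0],[0,0,0,0,0]]])

```text
time_s: 27.37
ee_pos: [0.6424, -0.3281, 0.0408]
tool_rot: [[-0.011, 1.0, 0.001], [1.0, 0.011, -0.0], [-0.0, 0.001, -1.0]]
ft_force: [0.6, -0.6, -0.5]
opening: 0.572
grasp_force: 23.1
```

Request:
arm_command(rows=[[[0,-0.05,0.08,0,0],[0,0,0,0,0],[0,0,0,0,0]]])

```text
time_s: 27.62
ee_pos: [0.6419, -0.3282, 0.0399]
tool_rot: [[-0.011, 1.0, 0.003], [1.0, 0.011, -0.001], [-0.001, 0.003, -1.0]]
ft_force: [0.8, 0.6, 6.1]
opening: 0.576
grasp_force: 23.5
```

Request:
arm_command(rows=[[[0,0,0,0,0.57],[0,0,0,0,0.75],[0,0,0,0,0.75],[0,0,0,0,0.75],[0,0,0,0,0.75],[0,0,-0.5,0,0.75],[0,0,-0.9,0,0.78],[0,0,-0.9,0,0.8],[0,0,-0.7,0,0.8]]])

```text
time_s: 28.37
ee_pos: [0.6414, -0.3283, 0.1163]
tool_rot: [[-0.011, 1.0, 0.002], [1.0, 0.011, -0.001], [-0.001, 0.002, -1.0]]
ft_force: [0.5, 0.1, 0.5]
opening: 0.802
grasp_force: 0.0
```

Request:
arm_command(rows=[[[0.97,0.1,0,0,0.8],[0.97,0.1,0,0,0.8],[0.97,0.1,0,0,0.8],[0.97,0.1,0,0,0.8],[0.97,0.1,0,0,0.8],[0.97,0.1,0,0,0.8],[0.97,0.1,0,0,0.8],[0.97,0.1,0,0,0.8],[0.97,0.1,0,0,0.8],[0.97,0.1,0,0,0.8],[0.97,0.1,0,0,0.8],[0.97,0.1,0,0,0.8],[0.97,0.1,0,0,0.8],[0.97,0.1,0,0,0.8],[0,0,0,0,0.8]]])

```text
time_s: 29.62
ee_pos: [0.6725, 0.0162, 0.1143]
tool_rot: [[-0.015, 1.0, 0.001], [1.0, 0.015, 0.001], [0.001, 0.001, -1.0]]
ft_force: [-0.4, 0.3, 0.0]
opening: 0.8
grasp_force: 0.0
```

Request:
arm_command(rows=[[[0,0,0,-1,0.8],[0,0,0,-1,0.8],[0,0,0,-1,0.8],[0,0,0,-1,0.8],[0,0,0,-1,0.8],[0,0,0,-1,0.8],[0,0,0,-1,0.8],[0,0,0,-1,0.8],[0,0,0,-1,0.8],[0,0,0,-1,0.8],[0,0,0,-1,0.8],[0,0,0,-1,0.8],[0,0,0,-1,0.8],[0,0,0,0,0.8],[0,0,0,0,0.8]]])

```text
time_s: 30.87
ee_pos: [0.6724, 0.0115, 0.1139]
tool_rot: [[-1.0, 0.004, 0.001], [0.004, 1.0, -0.0], [-0.001, -0.0, -1.0]]
ft_force: [0.1, -0.8, -0.3]
opening: 0.801
grasp_force: 0.0
```

Run:
```python
from m1 import *
im={n:read_camera(n) for n in("scene","top")}
cakes(box(.33,.745,-.38,.14),40,{"scene":im["scene"]})
cakes(box(.56,.745,-.38,.14),40,{"top":im["top"]})
print(get_obs()['ee_pos'])
```

```text
scene GLZ 97 [ 8.3 13.8] [275.1 192.2] z.03: [0.4033 0.0289]
scene GLZ 99 [ 7.9 14.3] [256.4 201.4] z.03: [ 0.403  -0.0435]
scene GLZ 137 [10.2 15.5] [293.1 208. ] z.03: [0.4952 0.0245]
scene GLZ 123 [ 8.9 15.4] [275.4 217.4] z.03: [ 0.4951 -0.043 ]
scene SPG 347 [19.2 21.2] [333.6 247.3] z.03: [0.6851 0.0063]
scene SPG 456 [21.8 24.7] [219.4 300.9] z.03: [ 0.6418 -0.3281]
top GLZ 3372 [62.3 73.5] [255.6 167.2] z.03: [0.6496 0.0535]
top SPG 284 [17.6 18.8] [384.2 171.8] z.03: [ 0.6439 -0.3293]
[0.6723 0.0116 0.1137]
```

Request:
arm_command(rows=[[[-0.22,-0.02,0.9,0,0.8],[0,0,0.9,0,0.8],[0,0,0.9,0,0.8],[0,0,0.5,0,0.8],[0,0,0.2,0,0.8],[0,0,0,0,0.8],[0,0,0,0,0],[0,0,0,0,0],[0,0,0,0,0],[0,0,0,0,0],[0,0,0,0,0],[0,0,0,0,0],[0,0,-0.4,0,0],[0,0,-0.8,0,0],[0,0,-0.9,0,0],[0,0,-0.9,0,0],[0,0,0,0,0],[0,0,0,0,0]]])

```text
time_s: 32.47
ee_pos: [0.6783, 0.0113, 0.105]
tool_rot: [[-1.0, -0.0, 0.003], [-0.0, 1.0, -0.0], [-0.003, -0.0, -1.0]]
ft_force: [-0.7, -0.4, -0.6]
opening: 0.576
grasp_force: 23.0
```

Request:
arm_command(rows=[[[0,0,0,1,0],[0,0,0,1,0],[0,0,0,1,0],[0,0,0,1,0],[0,0,0,1,0],[0,0,0,1,0],[0,0,0,1,0],[0,0,0,1,0],[0,0,0,1,0],[0,0,0,1,0],[0,0,0,1,0],[0,0,0,1,0],[0,0,0,1,0],[0,0,0,0,0]]])

```text
time_s: 33.63
ee_pos: [0.6772, 0.0114, 0.102]
tool_rot: [[-0.007, 1.0, -0.002], [1.0, 0.007, 0.0], [0.0, -0.002, -1.0]]
ft_force: [0.5, 0.1, -0.8]
opening: 0.577
grasp_force: 22.9
```

Request:
arm_command(rows=[[[-0.93,-0.12,0,0,0],[-0.93,-0.12,0,0,0],[-0.93,-0.12,0,0,0],[-0.93,-0.12,0,0,0],[-0.93,-0.12,0,0,0],[-0.93,-0.12,0,0,0],[-0.93,-0.12,0,0,0],[-0.93,-0.12,0,0,0],[-0.93,-0.12,0,0,0],[-0.93,-0.12,0,0,0],[-0.93,-0.12,0,0,0],[-0.95,-0.12,0,0,0],[0,0,0,0,0],[0,0,0,0,0],[0,0,0,0,0]]])

```text
time_s: 34.88
ee_pos: [0.6447, -0.2678, 0.1026]
tool_rot: [[-0.013, 1.0, -0.001], [1.0, 0.013, 0.001], [0.001, -0.001, -1.0]]
ft_force: [0.2, 0.7, 0.1]
opening: 0.575
grasp_force: 23.0
```

Request:
arm_command(rows=[[[-0.1,-0.16,0.4,0,0],[0,0,0.8,0,0],[0,0,0.7,0,0],[0,0,0.4,0,0],[0,0,0.2,0,0],[0,0,0.1,0,0],[0,0,0,0,0],[0,0,0,0,0],[0,0,0,0,0],[0,0,0,0,0]]])

```text
time_s: 35.72
ee_pos: [0.6413, -0.2709, 0.0391]
tool_rot: [[-0.011, 1.0, 0.001], [1.0, 0.011, -0.0], [-0.0, 0.001, -1.0]]
ft_force: [-1.3, 2.4, 5.7]
opening: 0.569
grasp_force: 23.6
```

Request:
arm_command(rows=[[[0,0,0,0,0.57],[0,0,0,0,0.75],[0,0,0,0,0.75],[0,0,0,0,0.75],[0,0,0,0,0.75],[0,0,-0.5,0,0.75],[0,0,-0.9,0,0.75],[0,0,-0.9,0,0.75],[0,0,-0.9,0,0.75],[-0.75,-0.95,0,0,0.7],[-0.75,-0.95,0,0,0.7],[-0.75,-0.95,0,0,0.7],[-0.75,-0.95,0,0,0.7],[-0.75,-0.95,0,0,0.7],[-0.75,-0.95,0,0,0.7],[-0.75,-0.95,0,0,0.7],[-0.75,-0.95,0,0,0.7],[0,0,0,0,0.7]]])

```text
time_s: 37.22
ee_pos: [0.4491, -0.4266, 0.1194]
tool_rot: [[-0.006, 1.0, -0.0], [1.0, 0.006, -0.002], [-0.002, -0.0, -1.0]]
ft_force: [0.4, -0.3, 0.3]
opening: 0.696
grasp_force: 0.0
```

Run:
```python
from m1 import *
im={n:read_camera(n) for n in("scene","top")}
cakes(box(.33,.745,-.38,.14),40,im)
tray(im,box(.3,.57,-.12,.1))
print(get_obs()['ee_pos'])
a=cv2.resize(im["top"][150:290,230:400],None,fx=4,fy=4,interpolation=cv2.INTER_NEAREST)
cv2.imwrite("pics/e1.png",a)
```

```text
scene GLZ 146 [11.5 14.7] [275.  193.3] z.03: [0.4071 0.0254]
scene GLZ 88 [ 7.2 14.7] [255.7 200.6] z.03: [ 0.3988 -0.0431]
scene GLZ 161 [11.6 16.8] [292.9 210.1] z.03: [0.502  0.0179]
scene GLZ 52 [6.3 9.3] [275.6 217.4] z.03: [ 0.4953 -0.0424]
scene GLZ 899 [23.4 51. ] [229.  295.1] z.03: [ 0.6419 -0.301 ]
top GLZ 566 [18.3 40.8] [374.5 171.9] z.03: [ 0.643  -0.3005]
top GLZ 226 [15.5 16.8] [264.5 217.8] z.03: [0.4979 0.0229]
top GLZ 5234 [ 65.  153.5] [321.3 251.7] z.03: [ 0.4029 -0.1429]
scene tray 2247 ((0.4611316919326782, -0.014817744493484497), (0.15883038938045502, 0.21088582277297974), 87.8338394165039) bottomplane (0.44163045287132263, 0.0008186846971511841)
top tray 2014 ((0.45382145047187805, -0.021864153444767), (0.16816501319408417, 0.1938435435295105), 87.97024536132812) bottomplane (0.4563160538673401, -0.02199171483516693)
[ 0.4522 -0.4239  0.1192]
```

View pics/e1.png

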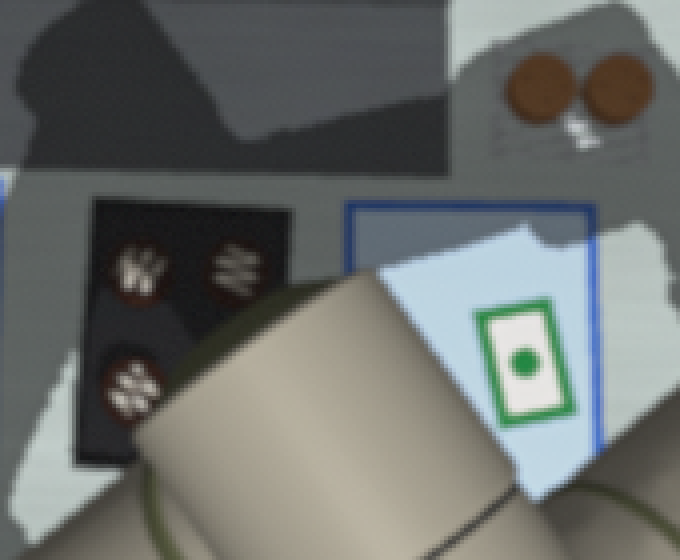

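Both sponges sit fully on the rack. The tray is loaded, and its +y wall (left side in the top view) is free between the two cakes at (137,272) and (132,390) in the crop.

Request:
arm_command(rows=[[[0.97,0,0,0,0.4],[0.97,0,0,0,0.4],[0.97,0,0,0,0.4],[0.97,0,0,0,0.4],[0.97,0,0,0,0.4],[0.97,0,0,0,0.4],[0.97,0,0,0,0.4],[0.97,0,0,0,0.4],[0.97,0,0,0,0.4],[0.97,0,0,0,0.4],[0.97,0,0,0,0.4],[0.97,0,0,0,0.4],[0.97,0,0,0,0.4],[0.97,0,0,0,0.4],[0.97,0,0,0,0.4],[0.97,0,0,0,0.4],[0.97,0,0,0,0.4],[0.97,0,0,0,0.4],[0.97,0,0,0,0.4],[0.97,0,0,0,0.4]]])

```text
time_s: 38.98
ee_pos: [0.4473, 0.0641, 0.1189]
tool_rot: [[-0.013, 1.0, 0.001], [1.0, 0.013, 0.0], [0.0, 0.001, -1.0]]
ft_force: [0.5, 0.6, 1.1]
opening: 0.403
grasp_force: 0.0
```

Request:
arm_command(rows=[[[0,0,0,-1,0.4],[0,0,0,-1,0.4],[0,0,0,-1,0.4],[0,0,0,-1,0.4],[0,0,0,-1,0.4],[0,0,0,-1,0.4],[0,0,0,-1,0.4],[0,0,0,-1,0.4],[0,0,0,-1,0.4],[0,0,0,-1,0.4],[0,0,0,-1,0.4],[0,0,0,-1,0.4],[0,0,0,-0.7,0.4],[0,0,0,0,0.4],[0,0,0,0,0.4]]])

```text
time_s: 40.23
ee_pos: [0.4474, 0.0626, 0.1186]
tool_rot: [[-0.999, 0.037, 0.001], [0.037, 0.999, 0.0], [-0.001, 0.0, -1.0]]
ft_force: [0.5, 0.2, 0.2]
opening: 0.4
grasp_force: 0.0
```

Run:
```python
from m1 import *
im={n:read_camera(n) for n in("scene","top")}
cakes(box(.33,.57,-.12,.14),40,{"scene":im["scene"]})
for c in [(253.75,200),(303,203),(249.25,266)]: print(plane("top",*c,.022))
for n in im:
    m=cv2.inRange(hsv(im[n]),(108,110,50),(125,255,255))
    for c,a,mm in blobs(n,m,150,box(.2,.6,-.4,-.08)): print(n,"mat",c,a,quad(n,mm,0))
print(get_obs()['ee_pos'],get_obs()['tool_rot'])
a=cv2.resize(im["scene"][160:300,150:350],None,fx=4,fy=4,interpolation=cv2.INTER_CUBIC)
cv2.imwrite("pics/f1.png",a)
```

```text
scene GLZ 112 [ 9.7 13.6] [275.6 192.6] z.03: [0.4056 0.0288]
scene GLZ 90 [ 8.  12.5] [256.2 201.5] z.03: [ 0.403  -0.0441]
scene GLZ 127 [11.8 13.1] [292.5 208.4] z.03: [0.4953 0.022 ]
scene GLZ 127 [ 9.6 15.5] [275.7 217.2] z.03: [ 0.4949 -0.0417]
[0.5517 0.0565 0.022 ]
[ 0.5457 -0.0893  0.022 ]
[0.3581 0.0635 0.022 ]
scene mat [213.3155 247.1676] 561 ((0.4398876428604126, -0.22261320054531097), (0.23809170722961426, 0.18965047597885132), 0.5430346727371216)
top mat [348.4579 240.1702] 570 ((0.44314640760421753, -0.22445115447044373), (0.23756834864616394, 0.1878262609243393), 1.0114201307296753)
[0.4473 0.0623 0.1185] [[-0.9993  0.0374  0.0003]
 [ 0.0374  0.9993  0.    ]
 [-0.0003  0.     -1.    ]]
```

View pics/f1.png

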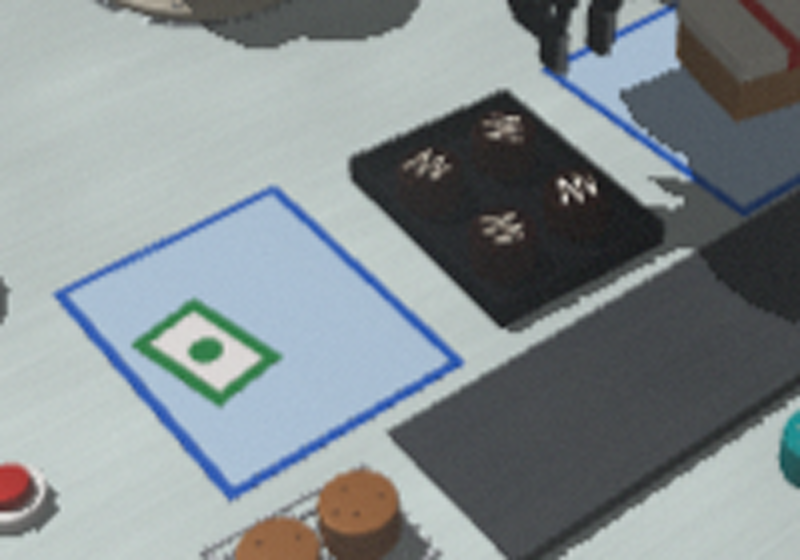

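The tray has four cakes standing in it. Its +y wall midpoint is at about (0.4545, 0.061), so I lower and grip that wall.

Request:
arm_command(rows=[[[-0.28,-0.05,0.5,0,0.4],[0,0,0.8,0,0.4],[0,0,0.8,0,0.4],[0,0,0.7,0,0.4],[0,0,0.5,0,0.4],[0,0,0.2,0,0.4],[0,0,0.1,0,0.4],[0,0,0,0,0.4],[0,0,0,0,0.4]]])

```text
time_s: 41.08
ee_pos: [0.4546, 0.0603, 0.0289]
tool_rot: [[-0.999, 0.036, 0.001], [0.036, 0.999, -0.0], [-0.001, -0.0, -1.0]]
ft_force: [0.8, 0.6, -0.4]
opening: 0.405
grasp_force: 0.0
```

Request:
arm_command(rows=[[[0,0,0.14,0,0.4],[0,0,0,0,0.4],[0,0,0,0,0.3],[0,0,0,0,0.2],[0,0,0,0,0.15],[0,0,0,0,0.1],[0,0,0,0,0],[0,0,0,0,0],[0,0,0,0,0],[0,0,0,0,0],[0,0,0,0,0]]], force=45)

```text
time_s: 42.0
ee_pos: [0.4542, 0.0604, 0.025]
tool_rot: [[-0.999, 0.036, 0.0], [0.036, 0.999, 0.0], [-0.0, 0.0, -1.0]]
ft_force: [-0.9, 2.9, 5.9]
opening: 0.028
grasp_force: 46.5
```

Request:
arm_command(rows=[[[0,-0.15,0,0,0],[0.02,-0.3,0,0,0],[0.02,-0.45,0,0,0],[0.01,-0.47,0,0,0],[0.02,-0.47,0,0,0],[0.01,-0.47,0,0,0],[0.02,-0.47,0,0,0],[0.01,-0.47,0,0,0],[0.02,-0.47,0,0,0],[0.01,-0.47,0,0,0],[0.02,-0.47,0,0,0],[0.01,-0.47,0,0,0],[0.02,-0.47,0,0,0],[0.01,-0.47,0,0,0],[0.02,-0.47,0,0,0],[0.01,-0.47,0,0,0],[0.02,-0.47,0,0,0],[0.01,-0.45,0,0,0],[0,-0.2,0,0,0],[0,0,0,0,0]]])

```text
time_s: 43.67
ee_pos: [0.4403, -0.1433, 0.025]
tool_rot: [[-0.999, 0.036, -0.0], [0.036, 0.999, -0.0], [0.0, -0.0, -1.0]]
ft_force: [-1.8, -1.4, 5.3]
opening: 0.031
grasp_force: 46.4
```

Request:
arm_command(rows=[[[0,0,0,-0.15,0],[0,0,0,-0.15,0],[0,0,0,-0.11,0],[0,-0.1,0,0,0],[0,-0.1,0,0,0],[0,0,0,0,0],[0,0,0,0,0],[0,0,0,0,0]]])

```text
time_s: 44.33
ee_pos: [0.44, -0.1466, 0.025]
tool_rot: [[-1.0, -0.013, -0.001], [-0.013, 1.0, 0.002], [0.001, 0.002, -1.0]]
ft_force: [-3.4, 7.5, 10.9]
opening: 0.025
grasp_force: 47.2
```

Run:
```python
from m1 import *
im={n:read_camera(n) for n in("scene","top")}
print(get_obs()['ee_pos'])
cakes(box(.32,.57,-.33,-.1),40,{"scene":im["scene"]})
a=cv2.resize(im["top"][185:290,280:400],None,fx=5,fy=5,interpolation=cv2.INTER_NEAREST)
cv2.imwrite("pics/g1.png",a)
```

```text
[ 0.44   -0.1466  0.025 ]
scene GLZ 118 [10.  13.9] [213.7 219.6] z.03: [ 0.3924 -0.1884]
scene GLZ 134 [ 9.5 16.4] [193.5 230.3] z.03: [ 0.3952 -0.2558]
scene GLZ 174 [13.6 15.9] [232.6 238.5] z.03: [ 0.4894 -0.1882]
scene GLZ 171 [11.4 17. ] [211.2 248.3] z.03: [ 0.4847 -0.2536]
```

View pics/g1.png

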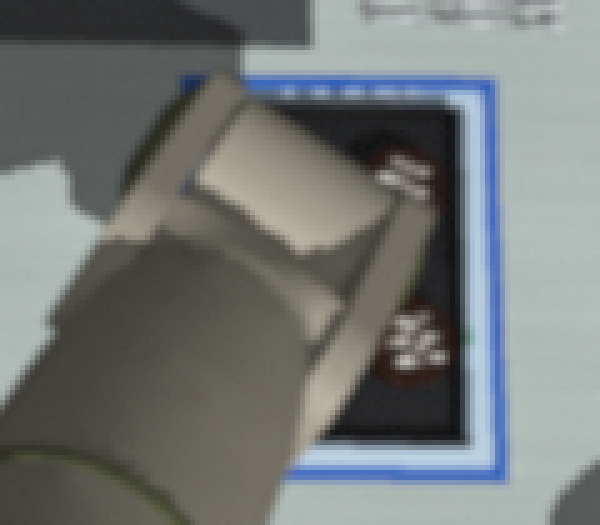

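The tray is on the right mat. Its −y edge runs at about x=465 in the crop against the mat edge at 500. I fit those edges numerically.

```bash
cat > m2.py <<'E'
from m1 import *
def lastrun(n,mask,pts,axis,z,side):
    # subset of boundary points
    W=np.array([plane(n,x,y,z)[:2] for x,y in pts]);return W
def edge_y(im,rows,half=True):
    h=hsv(im);g=im.max(2).astype(float)
    blue=cv2.inRange(h,(108,110,50),(125,255,255))>0
    T=[];M=[]
    for r in rows:
        xs=np.where(blue[r,340:400])[0]
        if len(xs)==0: continue
        M.append(plane("top",340+xs.max()+.5,r,0)[:2])
        x0=340+xs.min()-1
        # subpixel crossing of brightness 100, scanning left from inside mat band
        for x in range(x0,x0-15,-1):
            if g[r,x]>=100>g[r,x-1]:
                T.append(plane("top",x-(g[r,x]-100)/(g[r,x]-g[r,x-1]),r,.022)[:2]);break
    for k,A in(("tray-y",T),("mat-y",M)):
        A=np.array(A);p=np.polyfit(A[:,0],A[:,1],1);print(k,len(A),"slope deg",np.degrees(np.arctan(p[0])),"y at x=.4415:",np.polyval(p,.4415))
def edge_x(im,cols):
    h=hsv(im);g=im.max(2).astype(float);blue=cv2.inRange(h,(108,110,50),(125,255,255))>0
    for nm,rng in(("far",range(195,235)),("near",range(290,255,-1))):
        T=[];M=[]
        for c in cols:
            b=[r for r in rng if blue[r,c]]
            if not b: continue
            st=1 if nm=="far" else -1
            M.append(plane("top",c,b[0]-.5*st,0)[:2])
            r=b[0]
            while blue[r,c]: r+=st
            for r in range(r,r+12*st,st):
                if g[r,c]>=100>g[r+st,c]:
                    T.append(plane("top",c,r+st*(g[r,c]-100)/(g[r,c]-g[r+st,c]),.022)[:2]);break
        for k,A in(("tray",T),("mat",M)):
            A=np.array(A)
            if len(A)>3:p=np.polyfit(A[:,1],A[:,0],1);print(nm,k,len(A),"deg",-np.degrees(np.arctan(p[0])),"x at y=-.2235",np.polyval(p,-.2235))
E
python3 - <<'E'
from m2 import *
im=read_camera("top")
edge_y(im,range(214,270)); edge_x(im,range(345,372))
E
```

```text
tray-y 56 slope deg -0.08346971389281084 y at x=.4415: -0.2913175867698009
mat-y 56 slope deg 0.850128379535698 y at x=.4415: -0.31812589489679866
far tray 27 deg -1.8816250386901259 x at y=-.2235 0.544035525654863
far mat 27 deg -0.7509328176378878 x at y=-.2235 0.5620653867012125
near tray 27 deg -0.21752134658517888 x at y=-.2235 0.3445374676096326
near mat 27 deg 1.182214298036474 x at y=-.2235 0.3230038845475237
```

Request:
arm_command(rows=[[[0.07,-0.1,0,-0.08,0],[0.07,-0.1,0,-0.07,0],[0,0,0,0,0],[0,0,0,0,0],[0,0,0,0,0],[0,0,0,0,0]]])

```text
time_s: 44.98
ee_pos: [0.437, -0.152, 0.025]
tool_rot: [[-0.999, -0.032, -0.0], [-0.032, 0.999, 0.001], [0.0, 0.001, -1.0]]
ft_force: [-0.3, 5.2, 8.2]
opening: 0.028
grasp_force: 46.8
```

Run:
```python
from m2 import *
im=read_camera("top")
edge_y(im,range(214,270)); edge_x(im,range(345,372))
```

```text
tray-y 56 slope deg 1.6762829102657806 y at x=.4415: -0.296632629655958
mat-y 56 slope deg 0.850128379535698 y at x=.4415: -0.31812589489679866
far tray 27 deg 1.4440476702238418 x at y=-.2235 0.5429094654137527
far mat 27 deg -0.7509328176378878 x at y=-.2235 0.5620653867012125
near tray 25 deg 1.05806339412599 x at y=-.2235 0.3439638246844447
near mat 27 deg 1.182214298036474 x at y=-.2235 0.3230038845475237
```

Request:
arm_command(rows=[[[0,-0.05,0,0.09,0],[0,0,0,0,0],[0,0,0,0,0],[0,0,0,0,0.1],[0,0,0,0,0.25],[0,0,0,0,0.35],[0,0,0,0,0.35],[0,0,0,0,0.35],[0,0,-0.5,0,0.35],[0,0,-0.9,0,0.35],[0,0,-0.9,0,0.35],[0,0,-0.9,0,0.35],[0,1,-0.5,0,0.35],[0,1,0,0,0.35],[0,1,0,0,0.35],[0,1,0,0,0.35],[0,1,0,0,0.35],[0,1,0,0,0.35],[0,1,0,0,0.35],[0,1,0,0,0.35]]])

```text
time_s: 46.7
ee_pos: [0.4328, 0.0472, 0.1173]
tool_rot: [[-1.0, -0.02, 0.0], [-0.02, 1.0, -0.0], [-0.0, -0.0, -1.0]]
ft_force: [0.4, 0.0, -0.8]
opening: 0.353
grasp_force: 0.0
```

Run:
```python
from m2 import *
im={n:read_camera(n) for n in("scene","top")}
edge_y(im["top"],range(214,270)); edge_x(im["top"],range(325,372))
cakes(box(.32,.57,-.33,-.1),40,im);
for n in im:
    m=np.uint8((im[n].max(2)<90)*255)
    for c,a,mm in blobs(n,m,1500,box(.325,.56,-.315,-.132)): print(n,"tray",a,quad(n,mm,.022))
a=cv2.resize(im["top"][185:290,310:400],None,fx=5,fy=5,interpolation=cv2.INTER_NEAREST)
cv2.imwrite("pics/g2.png",a)
print(get_obs()["ee_pos"])
```

```text
tray-y 56 slope deg 1.644122794295783 y at x=.4415: -0.29749227777673093
mat-y 56 slope deg 0.850128379535698 y at x=.4415: -0.31812589489679866
far tray 47 deg 1.5352780528481644 x at y=-.2235 0.5424996361160923
far mat 47 deg -0.6473391253270756 x at y=-.2235 0.5620945885256979
near tray 47 deg 1.482842786970372 x at y=-.2235 0.3437258948262766
near mat 47 deg -0.025134106102238686 x at y=-.2235 0.3236232410757894
scene GLZ 120 [ 9.5 14.3] [211.7 219.7] z.03: [ 0.3895 -0.193 ]
scene GLZ 134 [10.2 15.1] [190.2 231.7] z.03: [ 0.3944 -0.2657]
scene GLZ 148 [10.3 16.3] [230.7 236.3] z.03: [ 0.4791 -0.1875]
scene GLZ 167 [13.8 15.8] [209.6 250.1] z.03: [ 0.4877 -0.2604]
top GLZ 262 [17.3 17.6] [337.2 223.9] z.03: [ 0.4843 -0.1889]
top GLZ 265 [17.3 17.8] [361.5 222.5] z.03: [ 0.4901 -0.2595]
top GLZ 271 [17.4 18.1] [364.1 253. ] z.03: [ 0.4016 -0.2658]
top GLZ 258 [17.2 17.4] [339.2 254.4] z.03: [ 0.3963 -0.1941]
scene tray 3086 ((0.4501722455024719, -0.22759437561035156), (0.21342262625694275, 0.15589450299739838), 1.5685737133026123)
top tray 3255 ((0.4431220293045044, -0.2227565050125122), (0.1978251188993454, 0.14893099665641785), 2.0212738513946533)
[0.4325 0.0484 0.1172]
```

View pics/g2.png

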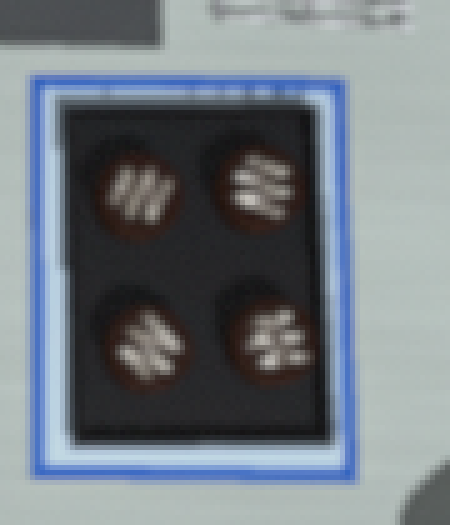

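The tray is centred on the mat to about 2 mm and 1°, with all four cakes upright. Now the button at (0.478, −0.425).

Request:
arm_command(rows=[[[-0.09,-0.95,0,0,0],[-0.07,-0.95,0,0,0],[-0.07,-0.95,0,0,0],[-0.07,-0.95,0,0,0],[-0.07,-0.95,0,0,0],[-0.07,-0.95,0,0,0],[-0.07,-0.95,0,0,0],[-0.07,-0.95,0,0,0],[-0.07,-0.95,0,0,0],[-0.07,-0.95,0,0,0],[-0.07,-0.95,0,0,0],[-0.07,-0.95,0,0,0],[-0.07,-0.95,0,0,0],[-0.07,-0.95,0,0,0],[-0.07,-0.95,0,0,0],[-0.07,-0.95,0,0,0],[-0.07,-0.95,0,0,0],[-0.07,-0.95,0,0,0],[-0.07,-0.95,0,0,0],[-0.07,-0.85,0,0,0]]])

```text
time_s: 48.47
ee_pos: [0.4774, -0.4277, 0.117]
tool_rot: [[-1.0, -0.02, -0.0], [-0.02, 1.0, -0.0], [0.0, -0.0, -1.0]]
ft_force: [0.3, 0.9, -0.2]
opening: 0.002
grasp_force: 0.0
```

Request:
arm_command(rows=[[[0,0,0,0,0],[0,0,0,0,0],[0,0,0,0,0]]])

```text
time_s: 48.72
ee_pos: [0.4778, -0.4253, 0.117]
tool_rot: [[-1.0, -0.02, -0.001], [-0.02, 1.0, 0.001], [0.001, 0.001, -1.0]]
ft_force: [1.0, -0.3, 0.3]
opening: -0.007
grasp_force: 0.0
```

Request:
arm_command(rows=[[[0,0,0.8,0,0],[0,0,0.8,0,0],[0,0,0.8,0,0],[0,0,0.5,0,0],[0,0,0.3,0,0],[0,0,0.1,0,0],[0,0,0.1,0,0],[0,0,0.05,0,0],[0,0,0,0,0],[0,0,0,0,0],[0,0,0,0,0]]])

```text
time_s: 49.63
ee_pos: [0.4785, -0.4257, 0.0318]
tool_rot: [[-1.0, -0.021, 0.001], [-0.021, 1.0, -0.001], [-0.001, -0.001, -1.0]]
ft_force: [0.3, 3.4, 5.0]
opening: 0.004
grasp_force: 1.9
```

Request:
arm_command(rows=[[[0,0,0.1,0,0],[0,0,0.1,0,0],[0,0,0,0,0],[0,0,0,0,0],[0,0,0,0,0]]])

```text
time_s: 50.05
ee_pos: [0.4787, -0.426, 0.0296]
tool_rot: [[-1.0, -0.021, 0.001], [-0.021, 1.0, -0.002], [-0.001, -0.002, -1.0]]
ft_force: [-7.4, 11.4, 29.6]
opening: -0.005
grasp_force: 14.7
```

Force jumped to about 30 N, so the button is on its stop. I retract and do a final check.

Request:
arm_command(rows=[[[0,0,-0.4,0,0],[0,0,-0.9,0,0],[0,0,-0.9,0,0],[0,0,-0.9,0,0],[0,0,-0.9,0,0],[0,-0.5,-0.9,0,0],[0,-0.5,0,0,0],[0,0,0,0,0],[0,0,0,0,0],[0,0,0,0,0]]])

```text
time_s: 50.88
ee_pos: [0.4784, -0.4499, 0.1472]
tool_rot: [[-1.0, -0.021, -0.001], [-0.021, 1.0, 0.002], [0.001, 0.002, -1.0]]
ft_force: [-0.0, -0.2, -0.2]
opening: 0.001
grasp_force: 0.0
```

Run:
```python
from m2 import *
im={n:read_camera(n) for n in("scene","top")}
cv2.imwrite("pics/z.png",im["scene"])
cakes(box(.32,.57,-.33,-.1),40,{"scene":im["scene"]})
```

```text
scene GLZ 144 [10.4 15.7] [212.3 219.9] z.03: [ 0.3909 -0.1921]
scene GLZ 158 [10.7 17.2] [190.5 231.9] z.03: [ 0.3959 -0.2657]
scene GLZ 231 [15.2 18.8] [230.6 238.5] z.03: [ 0.4863 -0.1926]
scene GLZ 199 [14.5 17.3] [210.  250.1] z.03: [ 0.4884 -0.2595]
```

View pics/z.png

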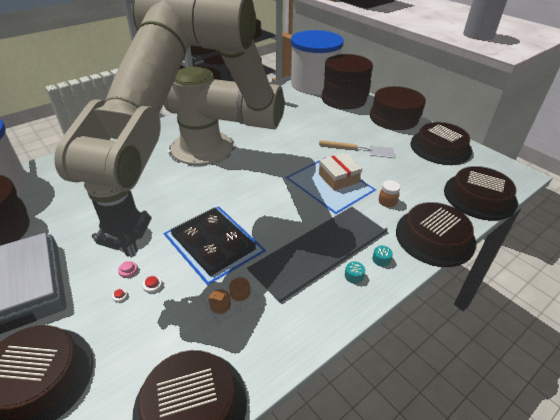

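The final picture shows the tray on the mat at (213,245) with four upright cakes and both sponges on the rack at (230,295). The bystanders haven't moved and the arm is clear.

```bash
python3 -c "
from rig import job_done;print(job_done())"
```

```text
the job is handed in; nothing more can be done
None
```

I handed the job in after about 51 s: four glazed cakes upright in the tray, two sponges on the rack, the tray slid to within about 2 mm and 1° of centred and square on the free right-hand mat, and the red call button pressed to its stop.

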